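Set the display light from the pop-out control drawer

TASK

Brighten the shop's display plinth: press its teal drawer front inward until it clicks and springs ajar, then pull the drawer out and turn the black dial inside so that its yellow end points at the green dot. Then push the drawer fully home so that it latches shut and stays flush, let go, and leave the mug, flask, pencil case and tray where they stand.

Things in the scene. Friction and masses are not known exactly. Their poses are not given: they have to be found in the camera images.
- plinth: Low white display plinth, fixed to the counter: 260 wide (y), 250 deep (x), 90 mm high, light blue top. Origin: at counter height, in the middle of its front face; x points from the front face to the back (away from the robot at yaw 0), y to the left, z up. The control drawer slides in its front face, on a push-push touch latch.
- drawer_front (a point): Middle of the outer face of the teal drawer front panel, 46 mm above the counter; axes as the plinth's (-x: the way the drawer opens). Panel 210 wide (y), 22 thick, 68 mm high. Latched: outer face 24 mm proud of the plinth's face. It has no handle. Push here: about 10 mm inward against a 4 N spring to a solid stop, then withdraw; that makes it spring ajar, or latch.
- drawer (a joint): Drawer travel in m: 0 latched shut, grows as it comes out (plinth -x), stops at -0.0115 and 0.140. Pushed from 0 to the inner stop and freed, it springs out to about 0.052 in some 0.6 s and stays ajar. Beyond that it slides freely (0.5 N, damped 10 N s/m). Pushed back to the inner stop (0.1 m/s or slower) and freed, it returns to 0, latched; once more opens it. Shorter pushes may do nothing.
- drawer_edge (a point): Middle of the panel's top edge, 80 mm above the counter, 11 mm behind its outer face. When ajar, put shut fingertips into the gap behind the panel from above (54 mm along x between the panel's back and the plinth's face; the first 40 mm behind the panel are clear of the dial) and draw the drawer out. Above 0.125 travel the dial is wholly out of the plinth.
- drawer_floor (a point): Middle of the floor of the drawer's open grey tray, 20 mm above the counter. Inside it is 170 wide (y) and 154 deep (x, from the panel's back); its walls are 6 mm thick, their rims 70 mm above the counter. A white scale ring, 50 mm in radius and 6 high, lies on it around the dial.
- dial_grip (a point): On the dial's vertical axis at the grip height, 58 mm above the counter, 107 mm behind the panel's outer face. It turns with the dial: x lies along the grip bar, whose -x end is yellow. Black bar: 70 long (x), 14 wide (y), from 35 to 70 mm above the counter, on a black disc of 36 mm radius, its top at 35 mm. Open the fingers about 50 mm, not fully, to clear the tray's walls.
- dial (a joint): Dial angle in rad: 0 when the yellow end points straight at the drawer's front (-x of the plinth), growing clockwise seen from above (yellow end moves towards the plinth's +y); stops at -1.2 and 1.2; stiff (0.04 N m), stays where it is left. At 0.6 the yellow end points at the green dot. It starts anticlockwise of the dot.
- green_dot (a point): Green dot, 13 mm across, on the white scale ring (small grey dots every 0.3 rad) around the dial, 44 mm from the dial's axis; moves with the drawer.
- mug: White mug for sale, 80 across, 90 mm high, with its handle away from the robot, standing near the middle of the plinth's top. Origin: centre of its underside. Leave alone.
- flask: Red drinking flask with a steel cap, 68 across, 190 mm high, standing on the counter left (+y) of the plinth. Origin: centre of its underside. Leave alone.
- pencil_case: Green pencil case, 190 x 70 x 45 mm, on the counter right (-y) of the plinth. Origin: centre of its underside, x along its length. Leave alone.
- tray: Yellow open tray, 160 x 110 x 50 mm, on the counter far to the robot's left. Origin: centre of its underside. Leave alone.

How it is judged:
By the outcome, as a careful person would: the job done as asked, in the order asked, and still so for the second after the job is handed in, with the robot touching nothing.
It also fails if it takes over 61 s, if anything falls off the work surface, if the arm or the gripper's body presses on something with over 40 N, if the wrist force passes 120 N, or if a joint passes its speed limit or range.

ROBOT

A 6-joint arm with a two-finger parallel gripper is mounted at the origin on the work surface. World frame = base frame: x ahead of the robot, y to its left, z up, the work surface at z = 0. Lengths are in m, angles in rad, forces in N, time in s.
With the tool pointing down it reaches from about 0.4 to 0.825 m from the base axis. Payload 7 kg.
Tool frame: the origin (TCP) lies at the very end of the fingers, on their centre line; the grasp point (between the pads) lies 19 mm behind it; z points along the fingers, y is the line along which they close (so a half turn about z gives the same grasp; the last joint's range is limited). The gripper opens to 88 mm and grips with 3 to 60 N. Pads are 19 mm wide; open, the fingers measure 130 mm over their backs; the gripper's body (78 mm by 193 mm) begins 47 mm behind the grasp point.
Start: joints at [-0.972, 0.359, 0.012, 0, -1.224, -0.288], TCP at [0.206, -0.643, 0.227] pointing down, gripper open.
Joint ranges: [-3.07, 3.07], [-1.43, 2.12], [-1.02, 1.25], [-3.03, 1.67], [-3.05, -0], [-3.03, 3.03]. Speed limits (rad/s): [2.39, 2.39, 3.01, 3.14, 3.14, 3.14].

INTERFACE

Orientations are given as a unit quaternion [x, y, z, w].
In Python, from bench import * gives the robot as it stands.
- The arm moves only by the tool carry_out, never from a script. Its argument "series" is a list of rows, each a list of 7 numbers: the opening, from -1 (shut) to 1 (fully open), then the shift along the tool's x, y, z normalised to -1 to 1, where 1 is 50 cm, then the turn, a rotation vector about the tool's x, y, z normalised to -1 to 1, where 1 is 0.5 rad. In form: [[jaw, dx, dy, dz, rx, ry, rz], ...]. A call has 1 to 5 rows; each row is the pose to reach, as a shift and turn from the pose commanded when the call began, along the tool's axes at that moment; what a row does not reach only later rows make up. A row lasts 1/8 s, in which the tool goes at most 62.5 mm and 10.7 degrees, less where a joint would pass 70% of its speed; a pose out of reach is approached as far as the arm can. A call with a number of a shift or a turn outside -1 to 1 is refused whole. A call with a gripper value outside its range is refused whole. The fingers move at their own pace and stop on an object; the grip force is fixed at half the most. Time passes only in rows, so rows that repeat a pose let the fingers close. It gives the time, the measured TCP pose, the force, the opening and the grip force at its end, in the units of the state.
- observe(): the state, without advancing time (a new reading comes with each control period).
- read_camera(name): name is "scene" or "top" or "wrist"; returns a dict with "image" (480x640x3 uint8, blue, green, red), "z_map" (480x640 float32, m along the optical axis (not along the pixel's ray), 0 where there is no reading), "fx", "fy", "cx", "cy" (pixels), "position" and "attitude" of the camera in the world. Camera axes: x right, y down, z forward; pixel columns grow to the right and rows downward; lengths in m; the calibration is good to about 2 mm. A picture is of the moment at which its call begins.
- close_job(): hands the job in; it is judged then, once.
Trained networks look in a picture, given as the dict that the camera call returned (one of the last four; its "shot" number tells which), for a name from the list of things; names that differ only in an ending like _2 or _b are one class to them, and where a whole thing is asked for, a point or a joint stands for the part that bears it (a point fixed in the world has none). Each returns a list of dicts, best first, with "p" (0 to 1); they miss things now and then, are a little off and sometimes report something else, mostly with a low value. They report only what shows in the picture. A call takes as long as a camera call.
- regions_of(picture, name): "pixels" (480x640 bool, what is visible of it).
- spot_point(picture, name): "centre" ([x, y, z] in m, in world coordinates, good to about 4 mm: a listed point, or the origin of a listed thing).
The state is a dict: "time": time; "joint_positions": joint angles; "dq": joint speeds; "joint_efforts": joint torques, N m; "ee_pos": TCP position; "ee_rot": TCP orientation; "ft_force": force on the tool from outside, world axes, zero at the start; "moment": the same for the moment, N m; "grip_width": finger opening in m; "grasp_force": force on a finger pad.
Only numpy, scipy, OpenCV 4.12 (cv2) and the standard library are available. Lean on these libraries where they do the work, as an engineer would, in place of code of your own. Each camera call takes 0.05 s, during which the arm holds its last target. There are 200 camera calls.

## Working session

There is one attempt and no reset: what is moved stays moved. The work goes in short steps, Python scripts to look and compute and a tool call to move; the robot and the scene stay as the last step left them, time stands still between calls to the robot, and variables do not carry over. Pictures are saved under pics/ and viewed, at most 10 in all, crops included, and the job is handed in when it is done.

Besides the shell and the picture viewer there is one more tool, called after ">>>" by a JSON object that holds its "method" and its "body". carry_out: Moves the arm, as the interface text tells. Scaled input: -1 to 1 covers 50 cm each way for a shift and 0.5 rad each way for a turn. Its arguments: {"type":"object","properties":{"series":{"type":"array"}},"required":["series"]}

```bash
mkdir -p pics; cat > h.py <<'E'
from bench import *
import numpy as np, cv2
from scipy.spatial.transform import Rotation as R
np.set_printoptions(precision=4,suppress=True)
def world(p,u,v,z=None):
    z=p["z_map"][v,u] if z is None else z
    c=np.stack([(u-p["cx"])*z/p["fx"],(v-p["cy"])*z/p["fy"],z],-1)
    return R.from_quat(p["attitude"]).apply(c)+p["position"]
def st():
    s=observe(); print(s["time"],np.array(s["ee_pos"]),R.from_quat(s["ee_rot"]).as_matrix().round(4).tolist(),np.array(s["ft_force"]),s["grip_width"]); return s
E
python3 - <<'E'
from h import *
st()
ims=[]
for n in["scene","top"]:
    p=read_camera(n); ims.append(p["image"]); print(n,p["position"],p["attitude"])
    for k in["plinth","drawer_front","drawer_edge","dial_grip","green_dot","mug","flask","pencil_case","tray"]:
        r=spot_point(p,k); print(k,[(np.array(a["centre"]).round(4).tolist(),round(a["p"],2)) for a in r[:2]])
    for k in["drawer_front","plinth"]:
        r=regions_of(p,k)
        if r:
            m=r[0]["pixels"]; v,u=np.nonzero(m); print(k,"px",u.min(),u.max(),v.min(),v.max())
    np.savez("pics/"+n,**{k:p[k] for k in["image","z_map","fx","fy","cx","cy","position","attitude"]})
cv2.imwrite("pics/a.png",cv2.resize(np.vstack(ims),(400,600))) 
cv2.imwrite("pics/a.png",ims[0]);cv2.imwrite("pics/b.png",ims[1])
E
```

```text
0.0 [ 0.2062 -0.6422  0.2256] [[-0.9521, -0.3056, -0.0007], [-0.3057, 0.9521, 0.0016], [0.0002, 0.0017, -1.0]] [ 0.1866 -0.4687  0.2312] 0.08744549890684732
scene [ 1.385  -0.6701  0.8162] [ 0.8114  0.3281 -0.1925 -0.4438]
plinth [([0.6288, -0.0277, 0.0005], 0.74)]
drawer_front [([0.6051, -0.0313, 0.0465], 0.68)]
drawer_edge [([0.6131, -0.0322, 0.0776], 0.85)]
dial_grip []
green_dot []
mug [([0.7369, 0.0672, 0.0908], 0.68)]
flask []
pencil_case [([0.702, -0.2383, -0.001], 0.58)]
tray [([0.3511, 0.4546, -0.0005], 0.72), ([0.6057, -0.0317, 0.0438], 0.42)]
drawer_front px 245 306 250 310
plinth px 245 425 243 393
top [0.4315 0.1293 1.4724] [ 0.7145 -0.6985  0.0296 -0.0271]
plinth [([0.6235, -0.0224, -0.0018], 0.89)]
drawer_front [([0.6018, -0.0332, 0.0429], 0.77), ([0.6411, 0.177, -0.0008], 0.56)]
drawer_edge [([0.6168, -0.0298, 0.0777], 0.65)]
dial_grip []
green_dot []
mug [([0.733, 0.0582, 0.091], 0.68)]
flask [([0.6407, 0.1811, -0.0001], 0.63), ([0.351, 0.4567, -0.0041], 0.59)]
pencil_case [([0.6995, -0.2427, -0.0012], 0.66), ([0.5996, -0.0315, 0.0459], 0.23)]
tray [([0.349, 0.4569, -0.0038], 0.89)]
drawer_front px 333 421 186 215
plinth px 299 430 79 215
```

View pics/b.png

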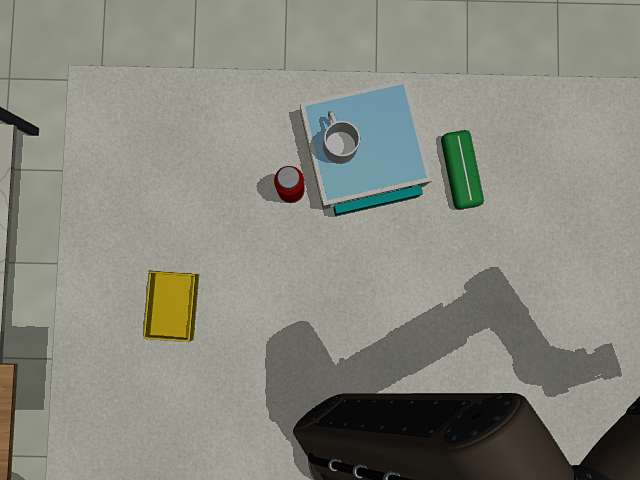

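```bash
python3 - <<'E'
from h import *
for n in["top","scene"]:
    p=dict(np.load(f"pics/{n}.npz")); u,v=np.meshgrid(np.arange(640),np.arange(480))
    w=world(p,u,v); hsv=cv2.cvtColor(p["image"],cv2.COLOR_BGR2HSV)
    ok=p["z_map"]>0
    reg=ok&(abs(w[...,0]-.72)<.25)&(abs(w[...,1])<.2)
    for nm,lo,hi in[("panel",.074,.085),("top",.086,.094)]:
        m=reg&(w[...,2]>lo)&(w[...,2]<hi)
        if nm=="panel": m&=(hsv[...,1]>80)&(w[...,0]<.68)
        print(n,nm,m.sum(),np.median(w[m][:,2]) if m.any() else 0)
        if m.any():
            r=cv2.minAreaRect((w[m][:,:2]*1000).astype(np.float32)); print(r, cv2.boxPoints(r))
E
```

```text
Traceback (most recent call last):
  File "h.py", line 8, in world
    return R.from_quat(p["attitude"]).apply(c)+p["position"]
           ~~~~~~~~~~~~~~~~~~~~~~~~~~~~~~~~^^^
  File "scipy/spatial/transform/_rotation.pyx", line 2580, in scipy.spatial.transform._rotation.Rotation.apply
ValueError: Expected input of shape (3,) or (P, 3), got (480, 640, 3).
```

The top view shows the plinth turned by about 15°. Its teal front runs from about (335,210) to (421,191), the mug is on top at (341,140), the flask is at (289,183) and the pencil case at (462,170).

```bash
sed -i 's/return R.from_quat(p\["attitude"\]).apply(c)/return c@R.from_quat(p["attitude"]).as_matrix().T/' h.py; cat > m.py <<'E'
from h import *
for n in["top","scene"]:
    p=dict(np.load(f"pics/{n}.npz")); u,v=np.meshgrid(np.arange(640),np.arange(480))
    w=world(p,u,v); hsv=cv2.cvtColor(p["image"],cv2.COLOR_BGR2HSV)
    reg=(p["z_map"]>0)&(abs(w[...,0]-.72)<.25)&(abs(w[...,1])<.2)
    for nm,lo,hi in[("panel",.074,.085),("top",.086,.094)]:
        m=reg&(w[...,2]>lo)&(w[...,2]<hi)
        if nm=="panel": m&=(hsv[...,1]>80)&(w[...,0]<.68)
        if nm=="top": m&=(hsv[...,0]>95)&(hsv[...,0]<115)&(hsv[...,1]>60)
        print(n,nm,m.sum(),np.median(w[m][:,2]) if m.any() else 0)
        if m.any():
            r=cv2.minAreaRect((w[m][:,:2]*1000).astype(np.float32)); print(r, cv2.boxPoints(r).tolist())
E
python3 m.py
```

```text
top panel 814 0.07960403454959564
((635.2529296875, 35.49595642089844), (95.84699249267578, 326.3080749511719), 13.743732452392578) [[549.9395141601562, 182.59292602539062], [627.4636840820312, -134.372314453125], [720.5663452148438, -111.60101318359375], [643.0421752929688, 205.36422729492188]]
top top 6889 0.09017045392427958
((748.7167358398438, 3.6888275146484375), (229.8951873779297, 239.3572998046875), 14.308649063110352) [[607.7570190429688, 91.24610137939453], [666.9130249023438, -140.6859588623047], [889.6764526367188, -83.86844635009766], [830.5204467773438, 148.06361389160156]]
scene panel 436 0.08067343032177188
((612.499267578125, -34.38861083984375), (17.310028076171875, 210.77182006835938), 14.25259017944336) [[578.1649780273438, 65.62266540527344], [630.0563354492188, -138.6615753173828], [646.8335571289062, -134.39988708496094], [594.9421997070312, 69.88435363769531]]
scene top 7649 0.09149120023461621
((747.5164794921875, 1.591033935546875), (231.06065368652344, 241.9879913330078), 14.389738082885742) [[605.5416259765625, 90.07798767089844], [665.6795654296875, -144.3182830810547], [889.4913330078125, -86.89591979980469], [829.3533935546875, 147.50035095214844]]
```

```bash
cat >> h.py <<'E'
YAW=0.25; O=np.array([.6269,-.0284,0]); PX=np.array([np.cos(YAW),np.sin(YAW),0]); PY=np.array([-PX[1],PX[0],0])
def P(w): w=np.array(w)-O; return np.array([w@PX,w@PY,w[2]])
def goal(x,y,z,yaw=0):
    """row for plinth-frame TCP target; tool x = -plinth x turned by yaw (about up)"""
    s=observe(); Rc=R.from_quat(s["ee_rot"]); a=YAW+yaw
    Rg=np.array([[-np.cos(a),-np.sin(a),0],[-np.sin(a),np.cos(a),0],[0,0,-1]])
    d=Rc.inv().apply(O+x*PX+y*PY+[0,0,z]-s["ee_pos"])/.5
    r=(Rc.inv()*R.from_matrix(Rg)).as_rotvec()/.5
    print("t",s["time"],"plinth tcp",P(s["ee_pos"]),"F",np.array(s["ft_force"]),"w",s["grip_width"],"row",d.round(3),r.round(3),"rows",np.linalg.norm(d)*8)
E
python3 -c "
from h import *
goal(-.1,0,.2)
goal(-.064,0,.04)"
```

```text
t 1.2 plinth tcp [-0.5594 -0.4911  0.2266] F [-0.525  -0.0246 -0.0904] w 0.0876047522850435 row [-0.977  0.925  0.053] [-0.     0.     0.122] rows 10.767993539138294
t 1.2 plinth tcp [-0.5594 -0.4911  0.2266] F [-0.525  -0.0246 -0.0904] w 0.0876047522850435 row [-1.049  0.92   0.373] [-0.     0.     0.122] rows 11.553346434017056
```

>>> {"method": "carry_out", "body": {"series": [[-1, -0.45, 0.42, 0.02, 0, 0, 0.12], [-1, -0.45, 0.42, 0.02, 0, 0, 0.12], [-1, -0.45, 0.42, 0.02, 0, 0, 0.12], [-1, -0.45, 0.42, 0.02, 0, 0, 0.12], [-1, -0.45, 0.42, 0.02, 0, 0, 0.12]]}}

```text
time: 1.82
ee_pos: [0.3572, -0.3721, 0.2169]
ee_rot: [-0.125, 0.992, -0.0, 0.0]
ft_force: [1.1, -0.0, 0.3]
grip_width: 0.0432
grasp_force: 0.0
```

```bash
python3 -c "
from h import *
goal(-.085,0,.15)"
```

```text
t 1.825 plinth tcp [-0.3464 -0.2663  0.2169] F [ 1.118  -0.0296  0.2514] w 0.043228363074975684 row [-0.523  0.532  0.134] [-0.001  0.001  0.002] rows 6.065104060831775
```

>>> {"method": "carry_out", "body": {"series": [[-1, -0.52, 0.53, 0.13, 0, 0, 0], [-1, -0.52, 0.53, 0.13, 0, 0, 0], [-1, -0.52, 0.53, 0.13, 0, 0, 0], [-1, -0.52, 0.53, 0.13, 0, 0, 0], [-1, -0.52, 0.53, 0.13, 0, 0, 0]]}}

```text
time: 2.45
ee_pos: [0.5116, -0.1056, 0.1629]
ee_rot: [-0.125, 0.992, -0.0, 0.001]
ft_force: [1.2, -0.4, 0.1]
grip_width: 0.0006
grasp_force: 0.0
```

>>> {"method": "carry_out", "body": {"series": [[-1, -0.09, 0.09, 0.12, 0, 0, 0], [-1, -0.09, 0.09, 0.24, 0, 0, 0], [-1, -0.09, 0.09, 0.24, 0, 0, 0]]}}

```text
time: 2.82
ee_pos: [0.5411, -0.0523, 0.0395]
ee_rot: [-0.126, 0.992, -0.0, -0.003]
ft_force: [-1.1, -0.1, 0.3]
grip_width: 0.0005
grasp_force: 0.0
```

```bash
python3 -c "
from h import *
goal(-.033,0,.042)"
```

```text
t 2.825 plinth tcp [-0.0891 -0.0019  0.0395] F [-1.0895 -0.0512  0.3066] w 0.0005206470050809844 row [-0.112  0.004 -0.006] [ 0.001 -0.012  0.004] rows 0.8983069892919692
```

>>> {"method": "carry_out", "body": {"series": [[-1, -0.09, 0, 0, 0, 0, 0], [-1, -0.11, 0, 0, 0, 0, 0], [-1, -0.12, 0, 0, 0, 0, 0], [-1, -0.13, 0, 0, 0, 0, 0], [-1, -0.13, 0, 0, 0, 0, 0]]}}

```text
time: 3.45
ee_pos: [0.6047, -0.0377, 0.0434]
ee_rot: [-0.125, 0.992, -0.0, -0.001]
ft_force: [-4.0, -3.0, 1.8]
grip_width: 0.0008
grasp_force: 2.4
```

```bash
python3 -c "
from h import *
goal(-.02,0,.042)"
```

```text
t 3.45 plinth tcp [-0.0238 -0.0035  0.0434] F [-3.9828 -2.9804  1.8212] w 0.000825877597811011 row [-0.008  0.007  0.003] [ 0.    -0.002 -0.001] rows 0.08570544325830026
```

In contact on the spring; now press to the stop.

>>> {"method": "carry_out", "body": {"series": [[-1, -0.004, 0, 0, 0, 0, 0], [-1, -0.008, 0, 0, 0, 0, 0], [-1, -0.008, 0, 0, 0, 0, 0]]}}

```text
time: 3.82
ee_pos: [0.6046, -0.0377, 0.0433]
ee_rot: [-0.124, 0.992, -0.0, -0.004]
ft_force: [-18.8, -3.8, 13.1]
grip_width: 0.0001
grasp_force: 9.1
```

At the solid stop. Withdrawing well clear of the springing panel.

>>> {"method": "carry_out", "body": {"series": [[-1, 0.12, 0, 0, 0, 0, 0], [-1, 0.2, 0, 0, 0, 0, 0], [-1, 0.2, 0, -0.12, 0, 0, 0], [-1, 0.2, 0, -0.24, 0, 0, 0], [-1, 0.2, 0, -0.24, 0, 0, 0]]}}

```text
time: 4.45
ee_pos: [0.5166, -0.0603, 0.1691]
ee_rot: [-0.125, 0.992, 0.0, 0.006]
ft_force: [0.1, 0.1, -1.2]
grip_width: 0.0003
grasp_force: 0.0
```

```bash
cat > look.py <<'E'
from h import *
import sys
for n in sys.argv[1:]:
    p=read_camera(n)
    for k in["drawer_front","drawer_edge","dial_grip","green_dot"]:
        r=spot_point(p,k); print(n,k,[(P(a["centre"]),round(a["p"],2)) for a in r[:1]])
    np.savez("pics/"+n,**{k:p[k] for k in["image","z_map","fx","fy","cx","cy","position","attitude"]})
    cv2.imwrite(f"pics/{n}_{observe()['time']:.2f}.png",p["image"])
E
python3 look.py top scene
python3 -c "
from h import *
goal(-.041,0,.15)"; ls pics
```

```text
top drawer_front []
top drawer_edge [(array([-0.0645, -0.0005,  0.0776]), 0.96)]
top dial_grip [(array([0.0304, 0.0011, 0.0602]), 0.54)]
top green_dot [(array([-0.0043,  0.0256,  0.0245]), 0.88)]
scene drawer_front [(array([-0.0815,  0.0055,  0.0445]), 0.71)]
scene drawer_edge [(array([-0.0668,  0.0015,  0.0765]), 0.88)]
scene dial_grip []
scene green_dot []
t 4.95 plinth tcp [-0.1184 -0.0029  0.1619] F [-0.4728 -0.1972 -0.3948] w 0.00023278081803530841 row [-0.155  0.006  0.024] [-0.    -0.003  0.002] rows 1.2545707866530176
a.png
b.png
scene.npz
scene_4.95.png
top.npz
top_4.70.png
```

>>> {"method": "carry_out", "body": {"series": [[-1, -0.08, 0.01, -0.02, 0, 0, 0], [-1, -0.165, 0.01, 0, 0, 0, 0], [-1, -0.165, 0.01, 0.1, 0, 0, 0], [-1, -0.165, 0.01, 0.2, 0, 0, 0], [-1, -0.165, 0.01, 0.23, 0, 0, 0]]}}

```text
time: 5.58
ee_pos: [0.5895, -0.0356, 0.0442]
ee_rot: [-0.125, 0.992, -0.0, -0.003]
ft_force: [0.3, 0.2, 0.8]
grip_width: 0.0004
grasp_force: 0.0
```

```bash
python3 -c "
from h import *
goal(-.126,0,.045)"
```

```text
t 5.575 plinth tcp [-0.038   0.0022  0.0442] F [0.2509 0.1747 0.759 ] w 0.00038436367303562705 row [ 0.176 -0.004 -0.   ] [ 0.    -0.012  0.001] rows 1.4087294023800119
```

>>> {"method": "carry_out", "body": {"series": [[-1, 0.04, 0, 0, 0, 0, 0], [-1, 0.08, 0, 0, 0, 0, 0], [-1, 0.12, 0, 0, 0, 0, 0], [-1, 0.16, 0, 0, 0, 0, 0], [-1, 0.18, 0, 0, 0, 0, 0]]}}

```text
time: 6.2
ee_pos: [0.5051, -0.0574, 0.049]
ee_rot: [-0.125, 0.992, 0.0, 0.001]
ft_force: [0.8, 1.2, -0.4]
grip_width: 0.0002
grasp_force: 0.7
```

>>> {"method": "carry_out", "body": {"series": [[-1, 0, 0, 0, 0, 0, 0], [-1, -0.015, 0, 0, 0, 0, 0], [-1, -0.015, 0, -0.1, 0, 0, 0], [-1, -0.015, 0, -0.2, 0, 0, 0], [0.14, -0.015, 0, -0.28, 0, 0, 0]]}}

```text
time: 6.82
ee_pos: [0.5132, -0.0554, 0.1899]
ee_rot: [-0.125, 0.992, -0.0, 0.001]
ft_force: [0.5, 0.4, -0.2]
grip_width: 0.0058
grasp_force: 0.0
```

```bash
python3 look.py top wrist
python3 -c "
from h import *
goal(-.047,0,.15)"; ls pics
```

```text
top drawer_front []
top drawer_edge [(array([0.1228, 0.0603, 0.0907]), 0.18)]
top dial_grip [(array([-0.0512,  0.0039,  0.0573]), 0.64)]
top green_dot []
wrist drawer_front [(array([-0.1584,  0.0027,  0.0471]), 0.56)]
wrist drawer_edge [(array([-0.1524, -0.0009,  0.0791]), 0.92)]
wrist dial_grip [(array([-0.0523, -0.002 ,  0.0609]), 0.93)]
wrist green_dot [(array([-0.0893,  0.0245,  0.0249]), 0.95)]
t 7.325 plinth tcp [-0.1186  0.0021  0.1866] F [-0.6016  0.2887 -0.4474] w 0.04464744894083515 row [-0.143 -0.004  0.073] [-0.    -0.004  0.002] rows 1.2867924037895464
a.png
b.png
scene.npz
scene_4.95.png
top.npz
top_4.70.png
top_7.08.png
wrist.npz
wrist_7.33.png
```

View pics/wrist_7.33.png

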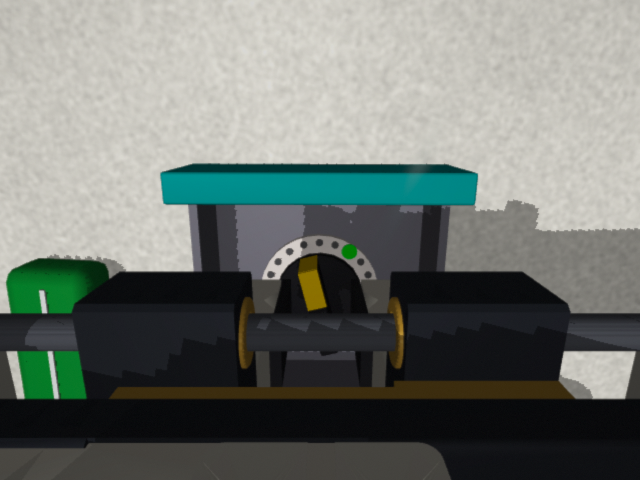

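```bash
cat > dial.py <<'E'
from h import *
p=dict(np.load("pics/wrist.npz")); u,v=np.meshgrid(np.arange(640),np.arange(480)); w=world(p,u,v)-O
q=np.stack([w@PX,w@PY,w[...,2]],-1); hsv=cv2.cvtColor(p["image"],cv2.COLOR_BGR2HSV)
ins=(p["z_map"]>0)&(q[...,0]>-.125)&(q[...,0]<.02)&(abs(q[...,1])<.06)
m=ins&(q[...,2]>.055)&(q[...,2]<.08)&(hsv[...,1]+0*hsv[...,2]<256)
print("bar",m.sum(),np.median(q[m][:,2])); r=cv2.minAreaRect((q[m][:,:2]*1000).astype(np.float32)); print(r)
for nm,mm in [("yellow",ins&(hsv[...,0]>18)&(hsv[...,0]<35)&(hsv[...,1]>120)&(hsv[...,2]>80)),("green",ins&(hsv[...,0]>45)&(hsv[...,0]<80)&(hsv[...,1]>100)&(hsv[...,2]>60))]:
    print(nm,mm.sum(),q[mm].mean(0) if mm.any() else "")
    if mm.any(): d=q[mm].mean(0)-[*(np.array(r[0])/1000),0]; print("angle",np.arctan2(d[1],-d[0]))
t=(p["z_map"]>0)&(abs(q[...,2]-.08)<.004)&(q[...,0]<-.12)&(abs(q[...,1])<.12)
print("panel",cv2.minAreaRect((q[t][:,:2]*1000).astype(np.float32)))
E
python3 dial.py
```

```text
bar 1431 0.07066333180885714
((-38.46221160888672, 2.1052722930908203), (63.30952072143555, 106.68152618408203), 89.98571014404297)
yellow 768 [-0.0756 -0.0043  0.0714]
angle -0.16944549747055276
green 188 [-0.0914  0.0258  0.0278]
angle 0.4210349404859154
panel ((-151.01138305664062, 1.0493850708007812), (209.93157958984375, 22.402198791503906), 89.81842041015625)
```

The wrist view shows the drawer out, the yellow bar end at (312,283) and the green dot at (349,251). The bar is a little anticlockwise of zero, so I'll refine its angle.

```bash
cat >> dial.py <<'E'
mm=ins&(hsv[...,0]>18)&(hsv[...,0]<35)&(hsv[...,1]>120)&(hsv[...,2]>80)&(q[...,2]>.066)
yr=cv2.minAreaRect((q[mm][:,:2]*1000).astype(np.float32)); print(yr); print("dir",cv2.fitLine((q[mm][:,:2]*1000).astype(np.float32),cv2.DIST_L2,0,.01,.01).ravel())
C=np.array([-.162+.107,.001]); d=q[mm][:,:2].mean(0)-C; print("ang about C",np.arctan2(d[1],-d[0]))
E
python3 dial.py|tail -3
python3 -c "
from h import *
goal(-.054,.001,.12,.26)"
```

```text
((-74.89694213867188, -4.048896789550781), (31.119304656982422, 14.25758171081543), 14.100971221923828)
dir [  0.9709   0.2394 -75.6209  -4.2521]
ang about C -0.24939347454622715
t 7.325 plinth tcp [-0.1186  0.0021  0.1866] F [-0.6016  0.2887 -0.4474] w 0.04464744894083515 row [-0.129 -0.002  0.133] [ 0.    -0.004 -0.518] rows 1.484712127746976
```

>>> {"method": "carry_out", "body": {"series": [[0.14, -0.06, -0.002, 0.03, 0, 0, -0.25], [0.14, -0.127, -0.002, 0.08, 0, 0, -0.49], [0.14, -0.127, -0.002, 0.14, 0, 0, -0.49], [0.14, -0.127, -0.002, 0.14, 0, 0, -0.49]]}}

```text
time: 7.82
ee_pos: [0.5717, -0.0412, 0.1147]
ee_rot: [-0.245, 0.969, 0.0, -0.003]
ft_force: [-0.7, -0.9, 0.5]
grip_width: 0.0499
grasp_force: 0.0
```

```bash
python3 -c "
from h import *
goal(-.055,.001,.041,.245)"
```

```text
t 7.825 plinth tcp [-0.0567  0.0013  0.1147] F [-0.6564 -0.9093  0.5248] w 0.049886599848562266 row [-0.004 -0.002  0.147] [ 0.004 -0.012  0.001] rows 1.1798737857142731
```

>>> {"method": "carry_out", "body": {"series": [[0.14, -0.004, 0, 0.07, 0, 0, 0], [0.14, -0.004, 0, 0.145, 0, 0, 0], [0.14, -0.004, 0, 0.145, 0, 0, 0]]}}

```text
time: 8.2
ee_pos: [0.5737, -0.0403, 0.044]
ee_rot: [-0.245, 0.969, -0.0, -0.002]
ft_force: [0.2, 0.1, 1.1]
grip_width: 0.0501
grasp_force: 0.0
```

>>> {"method": "carry_out", "body": {"series": [[-1, 0, 0, 0, 0, 0, 0], [-1, 0, 0, 0, 0, 0, 0], [-1, 0, 0, 0, 0, 0, 0], [-1, 0, 0, 0, 0, 0, 0], [-1, 0, 0, 0, 0, 0, 0]]}}

```text
time: 8.82
ee_pos: [0.5758, -0.0402, 0.0458]
ee_rot: [-0.245, 0.969, -0.0, 0.0]
ft_force: [0.2, -2.7, 4.1]
grip_width: 0.0137
grasp_force: 30.0
```

```bash
python3 -c "
from h import *
goal(-.055,.001,.041,-.6)"
```

```text
t 8.825 plinth tcp [-0.0524  0.0012  0.0458] F [ 0.1683 -2.7084  4.1027] w 0.01374334686582404 row [0.005 0.001 0.01 ] [-0.001  0.002  1.692] rows 0.08728745346360652
```

>>> {"method": "carry_out", "body": {"series": [[-1, 0, 0, 0, 0, 0, 0.25], [-1, 0, 0, 0, 0, 0, 0.5], [-1, 0, 0, 0, 0, 0, 0.75], [-1, 0, 0, 0, 0, 0, 0.9], [-1, 0, 0, 0, 0, 0, 0.9]]}}

```text
time: 9.45
ee_pos: [0.576, -0.0408, 0.0458]
ee_rot: [-0.022, 1.0, -0.001, 0.0]
ft_force: [0.7, -5.5, 3.3]
grip_width: 0.0139
grasp_force: 30.0
```

```bash
python3 -c "
from h import *
goal(-.054,.001,.041,-.6)"
```

```text
t 9.45 plinth tcp [-0.0524  0.0006  0.0458] F [ 0.7252 -5.4596  3.2684] w 0.01392910445360805 row [0.003 0.    0.01 ] [-0.002  0.002  0.79 ] rows 0.08171691929973927
```

>>> {"method": "carry_out", "body": {"series": [[-1, 0, 0, 0, 0, 0, 0.25], [-1, 0, 0, 0, 0, 0, 0.5], [-1, 0, 0, 0, 0, 0, 0.7], [-1, 0, 0, 0, 0, 0, 0.79], [-1, 0, 0, 0, 0, 0, 0.79]]}}

```text
time: 10.07
ee_pos: [0.5759, -0.0413, 0.0458]
ee_rot: [0.174, 0.985, -0.001, 0.001]
ft_force: [1.4, -8.9, 2.5]
grip_width: 0.0136
grasp_force: 30.0
```

>>> {"method": "carry_out", "body": {"series": [[0.14, 0, 0, 0, 0, 0, 0], [0.14, 0, 0, 0, 0, 0, 0], [0.14, 0, 0, 0, 0, 0, 0], [0.14, 0, 0, 0, 0, 0, 0]]}}

```text
time: 10.58
ee_pos: [0.5753, -0.0397, 0.0451]
ee_rot: [0.174, 0.985, 0.0, -0.0]
ft_force: [-0.1, 0.4, 1.1]
grip_width: 0.0471
grasp_force: 0.0
```

```bash
python3 -c "
from h import *
goal(-.12,.001,.187,-.6)"
```

```text
t 10.575 plinth tcp [-0.0528  0.0018  0.0451] F [-0.1193  0.4145  1.0639] w 0.04709695664632184 row [ 0.11  -0.077 -0.284] [-0.    -0.     0.002] rows 2.512553481528669
```

>>> {"method": "carry_out", "body": {"series": [[0.14, 0, 0, -0.1, 0, 0, 0], [0.14, 0, 0, -0.2, 0, 0, -0.3], [0.14, 0.05, -0.04, -0.28, 0, 0, -0.6], [0.14, 0.11, -0.08, -0.28, 0, 0, -0.95], [0.14, 0.11, -0.08, -0.28, 0, 0, -0.95]]}}

```text
time: 11.2
ee_pos: [0.5082, -0.059, 0.1861]
ee_rot: [-0.063, 0.998, 0.0, 0.001]
ft_force: [-0.1, 0.1, -0.2]
grip_width: 0.0499
grasp_force: 0.0
```

```bash
python3 look.py wrist; python3 dial.py|grep -v angle; ls pics
python3 -c "
from h import *
goal(-.23,.001,.15,0)"
```

```text
wrist drawer_front [(array([-0.1567, -0.001 ,  0.0474]), 0.73)]
wrist drawer_edge [(array([-0.1476,  0.0001,  0.0789]), 0.68)]
wrist dial_grip []
wrist green_dot [(array([-0.0927,  0.0225,  0.0276]), 0.91)]
bar 1310 0.07081378220252721
((-31.958019256591797, 6.254245758056641), (107.6068115234375, 59.33839416503906), 11.48656177520752)
yellow 725 [-0.0731  0.0129  0.071 ]
green 193 [-0.0913  0.0258  0.0277]
panel ((-151.12130737304688, 1.2790603637695312), (209.70814514160156, 22.532093048095703), 89.89556884765625)
((-71.97989654541016, 12.076346397399902), (14.517058372497559, 31.101150512695312), 56.34164047241211)
dir [  0.786   -0.6182 -73.3923  12.8401]
ang about C 0.5719698175511378
a.png
b.png
scene.npz
scene_4.95.png
top.npz
top_4.70.png
top_7.08.png
wrist.npz
wrist_11.45.png
wrist_7.33.png
t 11.45 plinth tcp [-0.1202 -0.0003  0.1848] F [ 0.862  -0.412  -0.4331] w 0.05000334272781789 row [ 0.218 -0.025  0.07 ] [-0.    -0.001 -0.25 ] rows 1.843218309535617
```

The dial now reads about 0.59. Moving in front of the panel with the fingers shut.

>>> {"method": "carry_out", "body": {"series": [[-1, 0.1, -0.01, 0, 0, 0, -0.12], [-1, 0.176, -0.02, 0, 0, 0, -0.25], [-1, 0.176, -0.02, 0.1, 0, 0, -0.25], [-1, 0.176, -0.02, 0.2, 0, 0, -0.25], [-1, 0.176, -0.02, 0.284, 0, 0, -0.25]]}}

```text
time: 12.08
ee_pos: [0.4241, -0.0796, 0.0415]
ee_rot: [-0.125, 0.992, -0.0, -0.0]
ft_force: [-0.4, 0.6, -0.1]
grip_width: 0.0056
grasp_force: 0.0
```

```bash
python3 -c "
from h import *
goal(-.175,0,.043,0)"
```

```text
t 12.075 plinth tcp [-0.2092  0.0006  0.0415] F [-0.4368  0.6242 -0.0534] w 0.005626201547555575 row [-0.068 -0.001 -0.003] [-0.    -0.001  0.   ] rows 0.5475528252011328
```

>>> {"method": "carry_out", "body": {"series": [[-1, -0.02, 0, 0, 0, 0, 0], [-1, -0.04, 0, 0, 0, 0, 0], [-1, -0.06, 0, 0, 0, 0, 0], [-1, -0.08, 0, 0, 0, 0, 0], [-1, -0.1, 0, 0, 0, 0, 0]]}}

```text
time: 12.7
ee_pos: [0.4732, -0.0671, 0.0438]
ee_rot: [-0.125, 0.992, 0.0, 0.0]
ft_force: [-1.5, -0.7, 0.8]
grip_width: 0.0007
grasp_force: 0.6
```

>>> {"method": "carry_out", "body": {"series": [[-1, -0.02, 0, 0, 0, 0, 0], [-1, -0.04, 0, 0, 0, 0, 0], [-1, -0.06, 0, 0, 0, 0, 0], [-1, -0.08, 0, 0, 0, 0, 0], [-1, -0.1, 0, 0, 0, 0, 0]]}}

```text
time: 13.32
ee_pos: [0.5214, -0.0547, 0.0431]
ee_rot: [-0.125, 0.992, -0.0, -0.0]
ft_force: [-1.8, -0.5, 1.4]
grip_width: 0.0004
grasp_force: 0.6
```

>>> {"method": "carry_out", "body": {"series": [[-1, -0.02, 0, 0, 0, 0, 0], [-1, -0.04, 0, 0, 0, 0, 0], [-1, -0.06, 0, 0, 0, 0, 0], [-1, -0.08, 0, 0, 0, 0, 0], [-1, -0.1, 0, 0, 0, 0, 0]]}}

```text
time: 13.95
ee_pos: [0.5694, -0.0425, 0.0431]
ee_rot: [-0.125, 0.992, -0.0, -0.0]
ft_force: [-3.2, -2.9, 1.0]
grip_width: 0.0004
grasp_force: 1.9
```

```bash
python3 -c "
from h import *
goal(-.024,0,.043,0)"
```

```text
t 13.95 plinth tcp [-0.0592  0.0006  0.0431] F [-3.1652 -2.8788  1.043 ] w 0.00036287228557505897 row [-0.07  -0.001  0.   ] [-0.    -0.002  0.001] rows 0.5626859994856233
```

>>> {"method": "carry_out", "body": {"series": [[-1, -0.02, 0, 0, 0, 0, 0], [-1, -0.04, 0, 0, 0, 0, 0], [-1, -0.058, 0, 0, 0, 0, 0], [-1, -0.07, 0, 0, 0, 0, 0], [-1, -0.078, 0, 0, 0, 0, 0]]}}

```text
time: 14.58
ee_pos: [0.6037, -0.0338, 0.0427]
ee_rot: [-0.125, 0.992, -0.0, -0.004]
ft_force: [-21.2, -4.4, 17.5]
grip_width: 0.0002
grasp_force: 11.1
```

```bash
python3 -c "
from h import *
goal(-.024,0,.043,0)"
```

```text
t 14.575 plinth tcp [-0.0238  0.0006  0.0427] F [-21.2224  -4.4125  17.4887] w 0.00024595095728803095 row [ 0.    -0.001 -0.   ] [ 0.    -0.015 -0.   ] rows 0.010113507506500568
```

At the inner stop with 21 N. Withdraw and check.

>>> {"method": "carry_out", "body": {"series": [[-1, 0.1, 0, 0, 0, 0, 0], [-1, 0.2, 0, 0, 0, 0, 0], [-1, 0.28, 0, -0.1, 0, 0, 0], [-1, 0.28, 0, -0.22, 0, 0, 0], [-1, 0.28, 0, -0.3, 0, 0, 0]]}}

```text
time: 15.2
ee_pos: [0.4733, -0.0669, 0.197]
ee_rot: [-0.125, 0.992, 0.0, 0.003]
ft_force: [0.9, -0.1, -0.3]
grip_width: 0.0005
grasp_force: 0.0
```

>>> {"method": "carry_out", "body": {"series": [[-1, 0, 0, 0, 0, 0, 0], [-1, 0, 0, 0, 0, 0, 0], [-1, 0, 0, 0, 0, 0, 0], [-1, 0, 0, 0, 0, 0, 0]]}}

```text
time: 15.7
ee_pos: [0.4712, -0.0675, 0.1921]
ee_rot: [-0.125, 0.992, -0.0, -0.001]
ft_force: [-0.9, 0.4, 0.4]
grip_width: 0.0007
grasp_force: 0.0
```

```bash
python3 look.py top scene; python3 m.py|tail -4; python3 -c "
from h import *
p=np.load('pics/scene.npz')
import cv2
cv2.imwrite('pics/final.png',np.hstack([np.load('pics/top.npz')['image'][60:300,200:560],p['image'][180:420,150:510]]))"
```

```text
top drawer_front [(array([-0.0269,  0.001 ,  0.0441]), 0.71)]
top drawer_edge [(array([-0.0101,  0.002 ,  0.0777]), 0.67)]
top dial_grip []
top green_dot []
scene drawer_front [(array([-0.0244,  0.0049,  0.0407]), 0.88)]
scene drawer_edge [(array([-0.0117,  0.0032,  0.0775]), 0.64)]
scene dial_grip []
scene green_dot []
scene panel 448 0.08082416359190764
((611.2469482421875, -33.562416076660156), (17.741668701171875, 211.0085906982422), 14.956803321838379) [[575.4469604492188, 66.0779800415039], [629.9063110351562, -137.78176879882812], [647.0469360351562, -133.20281982421875], [592.5875854492188, 70.65693664550781]]
scene top 7671 0.09146323004007717
((746.9398193359375, 3.38787841796875), (230.5977783203125, 245.79959106445312), 14.098188400268555) [[605.1773071289062, 94.50089263916016], [665.0502319335938, -143.8951416015625], [888.7023315429688, -87.72513580322266], [828.8294067382812, 150.6708984375]]
```

View pics/final.png

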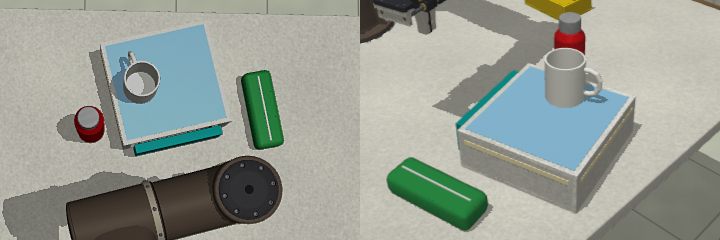

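The drawer is back at the latched position: its outer face is about 24 mm proud in both views. The mug, flask, pencil case and tray look undisturbed, and the arm is clear of everything.

```bash
python3 -c "
from bench import *
print(close_job())"
```

```text
the job is handed in; nothing more can be done
None
```

The job is handed in: I set the dial to about 0.59 rad (the green dot is at 0.6), pushed the drawer home to its latched position, and left the mug, flask, pencil case and tray where they stood; `close_job()` returned no verdict.

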